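Find the tall check weight by touch in a flap-lidded box and stand it on the balance

ROBOT

A 7-joint arm with a two-finger parallel gripper is mounted at the origin on a cart in front of the work surface, level with it; the furniture and walls round the work are solid. World frame = base frame: x ahead of the robot, y to its left, z up, the work surface at z = 0. Lengths are in m, angles in rad, forces in N, time in s.
With the tool pointing down it reaches from about 0.425 to 0.875 m from the base axis. Payload 4.7 kg.
Tool frame: the origin (TCP) lies midway between the tips of the shut fingers; the grasp point (between the pads) lies 19 mm behind it; x points along the fingers, z is the direction in which the jaws open and shut, and the axes are right-handed (so a half turn about x gives the same grasp; the last joint's range is limited). The gripper opens to 87 mm and grips with 3 to 60 N. Pads are 19 mm wide; open, the fingers measure 117 mm over their backs; the gripper's body (75 mm by 190 mm) begins 51 mm behind the grasp point.
Start: joints at [0.014, 0.321, -0.07, 1.45, 0.023, 1.371, -0.057], TCP at [0.65, -0, 0.223] pointing down, gripper open.
Joint ranges: [-2.86, 2.86], [-0.3, 2.09], [-1.38, 1.24], [0.06, 2.45], [-1.56, 4.7], [0.09, 2.05], [-2.69, 2.69]. Speed limits (rad/s): [2.57, 2.57, 3.14, 3.14, 3.14, 3.14, 3.14].

INTERFACE

Orientations are given as a rotation vector (axis times angle).
In Python, from bench import ctrl gives the robot as it stands.
- The arm moves only by the shell command python3 -m pendant 'ROWS' [OPENING] [FORCE]. ROWS is JSON, a list of rows, each an object with "travel": the shift along the tool's x, y, z in m, a list of three; "twist": the turn about the tool's x in rad. In form: [{"travel": [x, y, z], "twist": twist}, ...]. A call has 1 to 10 rows; each row is the pose to reach, as a shift and turn from the pose measured when the call began, along the tool's axes at that moment; what a row does not reach only later rows make up. A row lasts 1/8 s, in which the tool goes at most 62.5 mm and 10.7 degrees, less where a joint would pass 70% of its speed; a pose out of reach is approached as far as the arm can. A call with a gripper value outside its range is refused whole. OPENING is the opening, from -1 (shut) to 1 (fully open), so that 0 is half open, set as the call begins (- or left out, the last holds). The fingers move at their own pace and stop on an object; FORCE is the grip in N (left out, the last holds). Time passes only in rows, so rows that repeat a pose let the fingers close. It gives the time, the measured TCP pose, the force and the opening at its end, in the units of the state.
- ctrl.get_state(): the state, without advancing time (a new reading comes with each control period).
- ctrl.get_image(name): name is "scene" or "side" or "wrist"; returns the picture (420x560x3 uint8, red, green, blue); there is no depth.
- ctrl.camera_model(name): a dict with "K" (3x3 intrinsics, pixels), "rvec" (rotation vector, rad) and "tvec" (3), from world to camera coordinates, as OpenCV has them; the wrist camera has in their place "T_tool_cam" (4x4, takes a point from camera to tool coordinates, whose origin is the TCP and whose axes are the tool frame's). Camera axes: x right, y down, z forward; pixel columns grow to the right and rows downward; lengths in m; the calibration is good to about 2 mm. The wrist camera is an equidistant fisheye: a pixel r from the principal point sees the ray r / f radians off the axis. A picture is of the moment at which its call begins: read the wrist's pose just before it. camera_model takes no time and is no camera call.
- ctrl.close_job(): hands the job in, once; it reports no verdict.
The state is a dict: "time": time; "joint_positions": joint angles; "qd": joint speeds; "joint_torque": joint torques, N m; "position": TCP position; "tool_rot": TCP orientation; "ft_force": force on the tool from outside, world axes, zero at the start; "torque": the same for the moment, N m; "grip_width": opening from 0.0 (shut) to 1.0 (fully open).
Only numpy, scipy, OpenCV 4.12 (cv2) and the standard library are available. Lean on these libraries where they do the work, as an engineer would, in place of code of your own. Each camera call takes 0.05 s, during which the arm holds its last target.

TASK

Two dark tungsten check weights, a tall one and a short one, stand somewhere inside the closed grey box whose lid is a pair of black spring flaps; their places are not known, so reach down through the flaps and feel which weight is where. Lift the tall weight out and stand it gently upright in the middle of the balance pan, leaving the short weight in the box. Do not disturb the two bottles, the tub and the blue cap that stand round about.

Things in the scene. Friction and masses are not known exactly. Their poses are not given: they have to be found in the camera images.
- flap_box: Grey opaque box fixed to the bench, 112 mm wide (its x), 330 mm long (its y), 70 mm high; origin at the centre of its underside, z up. Walls 6 mm; inside 100 x 318 mm, no dividers. A slot 60 mm wide (x) and 310 mm long (y) on the lid's centre line is closed by two black flaps hinged on the slot's long sides and meeting on the centre line.
- slot_centre (a point): Centre of the flap slot, level with the lid top, 70 mm above the bench; axes as the box (y along the slot). Fingers pressed down on the centre line push both flaps open downwards like trap doors against soft springs (about 1 N each). Fingers then slide freely along the slot, the flaps rubbing with well under 1 N, and the flaps shut when the fingers leave.
- floor_centre (a point): Centre of the box's inner floor (black non-slip rubber), 4 mm above the bench, axes as the box. Two loose dark tungsten weights stand upright on it, one each side of the middle, within 4 mm of the centre line x = 0; the middle 60 mm of the length is empty. Pushed sideways low down, the tall one slides at roughly 1.5 to 4.5 N, the short one at 0.8 to 2.5 N. Grip along the box's y.
- zone_a (a point): Point on the inner floor 65 mm along the box's +y from the middle. One weight, tall or short, has its centre within 15 mm of it along y. TALL weight (0.41 to 0.52 kg): 42 mm high, round, foot 34 mm in diameter and straight for 18 mm, then a cone (sides 30 degrees from upright) to a flat tip 8 mm in diameter at 42 mm.
- zone_b (a point): The like point 65 mm along the box's -y; the other weight has its centre within 15 mm of it along y. SHORT weight (0.20 to 0.25 kg): 26 mm high, round, foot 34 mm in diameter and straight for 2 mm, then the same cone to a flat tip 8 mm in diameter at 26 mm. Which weight is in which zone differs from run to run.
- balance: White bench balance, fixed: about 200 mm deep (its x), 160 mm wide (its y), case 48 mm high, sloped grey front with a display toward its -x; origin under its middle on the bench, z up.
- pan_centre (a point): Centre of the top face of the balance's round steel pan (92 mm in diameter, fixed, flat), 59 mm above the bench.
- tall_bottle: Bystander: clear bottle with a blue cap, 69 mm in diameter, 141 mm high, loose; origin at the centre of its underside.
- small_bottle: Bystander: small clear bottle with an orange cap, 56 mm in diameter, 103 mm high, loose; origin at the centre of its underside.
- tub: Bystander: white tub with a yellow lid, 65 mm in diameter, 58 mm high, loose; origin at the centre of its underside.
- cap: Bystander: loose blue screw cap, 53 mm in diameter, 24 mm high, lying on the bench; origin at the centre of its underside.

How it is judged:
By the outcome, as a careful person would: the job done as asked, in the order asked, and still so for the second after the job is handed in, with the robot touching nothing.
It also fails if it takes over 64 s, if anything falls off the work surface, if the arm or the gripper's body presses on something with over 40 N, if the wrist force passes 120 N, or if a joint passes its speed limit or range.

## Working session

There is one attempt and no reset: what is moved stays moved. The work goes in short steps, Python scripts to look and compute and a shell command to move; the robot and the scene stay as the last step left them, time stands still between calls to the robot, and variables do not carry over. Pictures are saved under pics/ and viewed, and the job is handed in when it is done.

```bash
ls; mkdir -p pics; python3 - <<'E'
from bench import ctrl
import cv2,numpy as np
s=ctrl.get_state()
for k,v in s.items(): print(k,np.round(v,4))
for n in ["scene","side"]:
    im=ctrl.get_image(n); cv2.imwrite(f"pics/{n}0.png",im[:,:,::-1])
    m=ctrl.camera_model(n); print(n,m)
print(ctrl.camera_model("wrist"))
E
```

```text
pics
time 0.0
joint_positions [ 0.0141  0.3218 -0.0701  1.4517  0.0226  1.3708 -0.0569]
qd [ 0.0005 -0.0002  0.001  -0.0005  0.0001 -0.0001  0.0012]
joint_torque [-3.00000e-04 -4.91285e+01 -4.03900e-01 -3.12526e+01 -6.41000e-02
  4.38000e-02  2.00000e-04]
position [ 6.495e-01 -1.000e-04  2.215e-01]
tool_rot [-1.0000e-04  1.5727e+00 -0.0000e+00]
ft_force [ 0.338   0.8116 -0.3059]
torque [-0.0067 -0.0363 -0.0321]
grip_width 1.0025
scene {'K': array([[448.10260118,   0.        , 285.74164697],
       [  0.        , 448.10260118, 201.50409697],
       [  0.        ,   0.        ,   1.        ]]), 'rvec': array([ 2.07931404, -0.70710669,  0.39881621]), 'tvec': array([-0.4300091 ,  0.24174581,  1.02453986])}
side {'K': array([[520.34958535,   0.        , 283.59655328],
       [  0.        , 520.34958535, 211.3177551 ],
       [  0.        ,   0.        ,   1.        ]]), 'rvec': array([ 2.32978102,  0.56412087, -0.21904178]), 'tvec': array([-0.46675087, -0.11760149,  1.42109541])}
{'K': array([[325.1922621 ,   0.        , 282.00486355],
       [  0.        , 325.1922621 , 209.02478446],
       [  0.        ,   0.        ,   1.        ]]), 'T_tool_cam': array([[-1.27083091e-04, -2.47652250e-01,  9.68848981e-01,
        -1.63125602e-01],
       [ 3.26776730e-04, -9.68848947e-01, -2.47652198e-01,
         6.68743204e-02],
       [ 9.99999939e-01,  2.85124895e-04,  2.04051311e-04,
        -3.32690370e-04],
       [ 0.00000000e+00,  0.00000000e+00,  0.00000000e+00,
         1.00000000e+00]])}
```

View pics/scene0.png

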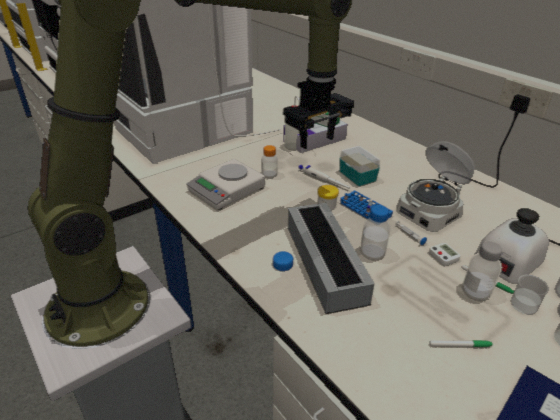

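View pics/side0.png

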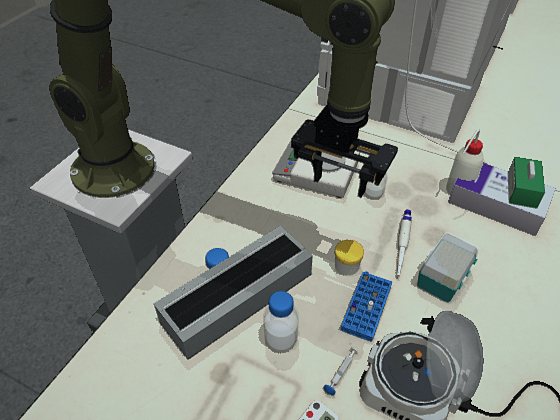

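Scene: the box lies around (328,255), the balance around (227,182) with its pan at (232,172), small bottle (270,162), tub (327,197), tall bottle (375,238), cap (283,261). Side: box around (240,285), balance partly hidden by the arm. Next I'll measure these.

```bash
cat > h.py <<'E'
import cv2,numpy as np
from bench import ctrl
from scipy.spatial.transform import Rotation as R
def cast(n,uv,z):
    m=ctrl.camera_model(n);Rm=R.from_rotvec(m['rvec']).as_matrix();c=-Rm.T@m['tvec']
    uv=np.atleast_2d(np.array(uv,float))
    d=(Rm.T@np.linalg.inv(m['K'])@np.c_[uv,np.ones(len(uv))].T).T
    return c+d*((z-c[2])/d[:,2])[:,None]
def proj(n,P):
    m=ctrl.camera_model(n)
    return cv2.projectPoints(np.atleast_2d(np.array(P,float)),m['rvec'],m['tvec'],m['K'],None)[0][:,0]
def wrist_cast(uv,z,s):
    m=ctrl.camera_model("wrist");K=m['K'];T=m['T_tool_cam']
    uv=np.atleast_2d(np.array(uv,float));x=(uv-K[:2,2])/K[0,0];r=np.linalg.norm(x,axis=1)+1e-9
    d=np.c_[x*(np.sin(r)/r)[:,None],np.cos(r)]
    Rt=R.from_rotvec(s['tool_rot']).as_matrix()
    c=Rt@T[:3,3]+s['position'];d=d@(Rt@T[:3,:3]).T
    return c+d*((z-c[2])/d[:,2])[:,None]
E
python3 - <<'E'
from h import *
for n,seed in [("scene",(328,255)),("side",(240,285))]:
    im=cv2.imread(f"pics/{n}0.png"); v=im.max(2)
    m=(v<50).astype(np.uint8)
    k,lab,st,ce=cv2.connectedComponentsWithStats(m)
    l=lab[seed[1]-6:seed[1]+6,seed[0]-6:seed[0]+6]; l=np.bincount(l[l>0]).argmax(); print(n,st[l],ce[l])
    cs,_=cv2.findContours((lab==l).astype(np.uint8),cv2.RETR_EXTERNAL,cv2.CHAIN_APPROX_NONE)
    c=max(cs,key=cv2.contourArea)
    q=cv2.approxPolyDP(c,8,True)[:,0]; print(q.tolist())
    P=cast(n,q,0.07); print(P.round(4)); 
    r=cv2.minAreaRect((cast(n,c[:,0],0.07)[:,:2]*1000).astype(np.float32)); print(r)
    hsv=cv2.cvtColor(im,cv2.COLOR_BGR2HSV)
    for nm,lo,hi in [("yellow",(22,140,90),(33,255,255)),("blue",(100,140,60),(118,255,255)),("orange",(5,160,100),(18,255,255))]:
        k,lab2,st2,ce2=cv2.connectedComponentsWithStats(cv2.inRange(hsv,lo,hi))
        for i in range(1,k):
            if st2[i,4]>60: print(nm,st2[i],ce2[i].round(1))
E
python3 -c "
import cv2
a=cv2.imread('pics/scene0.png');cv2.imwrite('pics/z1.png',cv2.resize(a[130:320,170:410],None,fx=3,fy=3,interpolation=cv2.INTER_CUBIC))
b=cv2.imread('pics/side0.png');cv2.imwrite('pics/z2.png',cv2.resize(b[110:370,140:410],None,fx=2.2,fy=2.2,interpolation=cv2.INTER_CUBIC))"
```

```text
scene [ 300  207   61   80 1812] [329.52704194 247.23178808]
[[300, 209], [337, 285], [359, 282], [319, 208]]
[[ 0.5553 -0.051   0.07  ]
 [ 0.4338 -0.327   0.07  ]
 [ 0.48   -0.35    0.07  ]
 [ 0.6008 -0.0788  0.07  ]]
((518.1763916015625, -200.80027770996094), (306.356689453125, 57.88566589355469), 66.81658172607422)
yellow [  0   0  20  48 295] [ 9.1 22.8]
yellow [ 17   3  29  68 501] [29.9 35.4]
yellow [318 185  21  14 237] [327.7 191.6]
blue [341 191  51  31 666] [366.4 207.8]
blue [274 252  19  19 301] [282.8 260.8]
orange [264 146  11  10 101] [269.2 150.5]
side [ 165  235  136   95 3414] [230.98359695 281.34241359]
[[300, 250], [283, 235], [165, 309], [180, 329]]
[[ 0.603  -0.0752  0.07  ]
 [ 0.5503 -0.0538  0.07  ]
 [ 0.4307 -0.3334  0.07  ]
 [ 0.4831 -0.357   0.07  ]]
((516.6685180664062, -204.11529541015625), (308.1574401855469, 59.056312561035156), 66.88072967529297)
yellow [335 240  29  25 572] [348.8 251.9]
blue [206 248  23  20 301] [215.5 256.5]
blue [ 341  272   51   69 1905] [366.2 306.7]
blue [269 291  24  26 520] [280.6 303.5]
blue [324 385  11  10  73] [329.1 389.4]
```

View pics/z1.png

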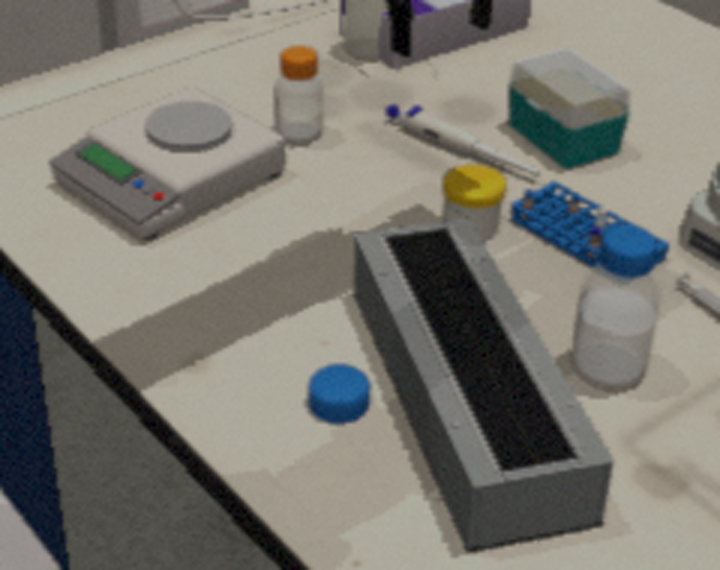

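View pics/z2.png

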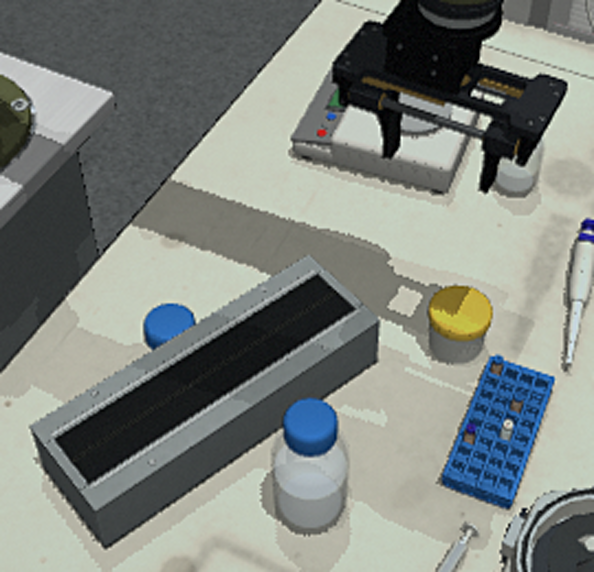

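```bash
python3 - <<'E'
from h import *
im=cv2.imread("pics/scene0.png")
print("pan rough",cast("scene",[[233,171.8],[218.7,171],[247.3,171]],.059).round(4))
# pan via gray mask around
crop=im[155:192,205:260].astype(int); v=crop.mean(2)
print(v[17].astype(int).tolist()); print(v[:,28].astype(int).tolist())
for n,uv,z in [("scene",(327.7,191.6),.055),("side",(348.8,251.9),.055),("scene",(282.8,259),.02),("side",(215.5,254),.02),("scene",(379,213),.135),("side",(280.6,301),.135),("scene",(269.2,150.5),.095)]: print(n,uv,cast(n,uv,z).round(3))
s=ctrl.get_state()
c=np.array([.517,-.2025]);d=np.array([np.cos(np.radians(66.85)),np.sin(np.radians(66.85))])
print(c+.065*d,c-.065*d)
# corners lid outer check
x=np.array([d[1],-d[0]])
P=[[*(c+a*d*.165+b*x*.056),.07] for a,b in [(1,1),(1,-1),(-1,-1),(-1,1)]]
Q=[[*(c+a*d*.155+b*x*.030),.07] for a,b in [(1,1),(1,-1),(-1,-1),(-1,1)]]
for n,o,f in [("scene",(170,130),3),("side",(140,110),2.2)]:
    a=cv2.imread(f"pics/{n}0.png")
    a=cv2.resize(a[o[1]:o[1]+240,o[0]:o[0]+260],None,fx=f,fy=f,interpolation=cv2.INTER_CUBIC)
    for S in(P,Q): cv2.polylines(a,[((proj(n,S)-o+.5)*f).astype(int)],True,(0,0,255),1)
    cv2.imwrite(f"pics/ov_{n}.png",a[:,:780] if n=="scene" else a)
E
```

```text
pan rough [[0.5253 0.2456 0.059 ]
 [0.4915 0.2767 0.059 ]
 [0.5646 0.223  0.059 ]]
[165, 165, 164, 163, 163, 164, 164, 164, 165, 165, 164, 165, 161, 139, 133, 133, 132, 131, 133, 135, 135, 134, 134, 131, 134, 133, 134, 134, 134, 136, 135, 135, 136, 135, 132, 134, 135, 132, 134, 136, 133, 123, 139, 157, 164, 164, 166, 165, 165, 165, 164, 163, 162, 155, 152]
[164, 162, 166, 162, 163, 164, 164, 163, 157, 139, 135, 134, 133, 133, 134, 133, 135, 134, 135, 134, 134, 134, 128, 89, 76, 98, 160, 165, 164, 164, 164, 164, 164, 165, 162, 152, 138]
scene (327.7, 191.6) [[ 0.694 -0.015  0.055]]
side (348.8, 251.9) [[ 0.697 -0.019  0.055]]
scene (282.8, 259) [[ 0.425 -0.142  0.02 ]]
side (215.5, 254) [[ 0.42  -0.137  0.02 ]]
scene (379, 213) [[ 0.642 -0.252  0.135]]
side (280.6, 301) [[ 0.646 -0.25   0.135]]
scene (269.2, 150.5) [[0.663 0.239 0.095]]
[ 0.54255408 -0.14273388] [ 0.49144592 -0.26226612]
```

```bash
python3 -c "
import cv2,numpy as np
a=cv2.imread('pics/ov_scene.png')[150:560,180:480];b=cv2.imread('pics/ov_side.png')[100:510,0:400]
cv2.imwrite('pics/ov.png',np.hstack([a[:410],b[:410]]))"
```

```text
(no output)
```

View pics/ov.png

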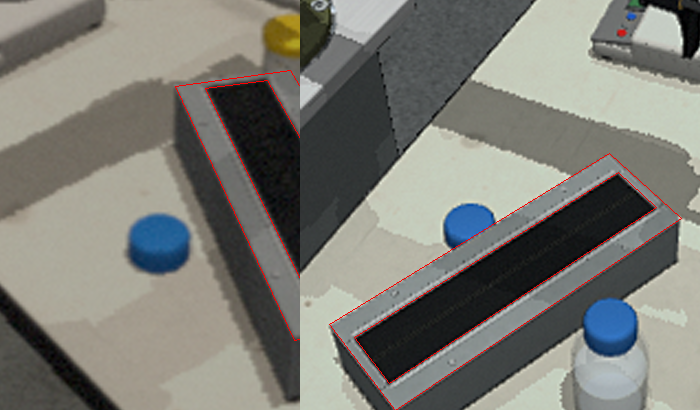

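```bash
python3 -m pendant '[{"travel":[0,-0.015,-0.012],"twist":-0.12},{"travel":[0,-0.035,-0.027],"twist":-0.28},{"travel":[0,-0.058,-0.044],"twist":-0.45},{"travel":[0,-0.081,-0.061],"twist":-0.62},{"travel":[0,-0.104,-0.078],"twist":-0.79},{"travel":[0,-0.122,-0.092],"twist":-0.95},{"travel":[0,-0.135,-0.102],"twist":-1.08},{"travel":[0,-0.142,-0.107],"twist":-1.167},{"travel":[0,-0.1427,-0.107],"twist":-1.167},{"travel":[0,-0.1427,-0.107],"twist":-1.167}]' 1 10
python3 - <<'E'
from h import *
s=ctrl.get_state(); im=ctrl.get_image("wrist"); cv2.imwrite("pics/w1.png",im[:,:,::-1])
im=ctrl.get_image("side"); cv2.imwrite("pics/s1.png",im[:,:,::-1])
print(s['time'],s['position'],s['ft_force'],s['joint_positions']); print(R.from_rotvec(s['tool_rot']).as_matrix().round(3))
E
```

```text
time: 1.35
position: [0.5426, -0.1422, 0.2216]
tool_rot: [-0.905, 1.375, 0.907]
ft_force: [-0.2, 0.4, -0.2]
grip_width: 0.999
1.35 [ 0.54264846 -0.14224033  0.22156619] [-0.16249614  0.44539925 -0.1691861 ] [ 0.29959305  0.13813932 -0.09982472  1.67431893  0.01425622  1.3317768
  1.36341097]
[[-0.002 -0.919  0.394]
 [ 0.     0.394  0.919]
 [-1.     0.002 -0.001]]
```

View pics/w1.png

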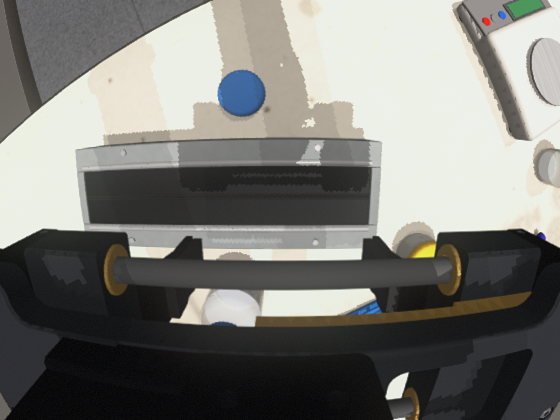

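View pics/s1.png

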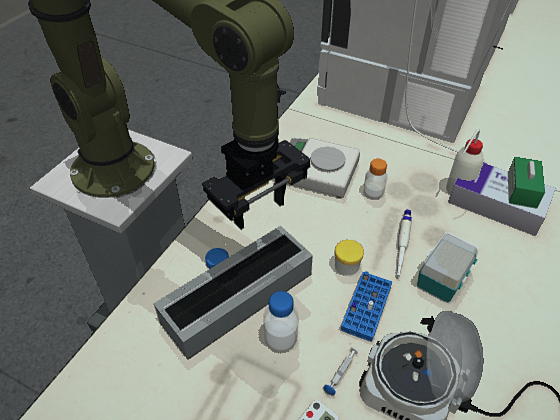

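The wrist view shows the slot from about (84,172) to (370,225), with the jaws parallel to it. The side view now shows the pan unobstructed at about (327,158). I'll check both positions.

```bash
python3 - <<'E'
from h import *
s=ctrl.get_state()
q=[[86,171],[369,165.5],[369,223],[88,224]]
P=wrist_cast(q,.07,s); print("wrist slot",P.round(4),P.mean(0).round(4))
for n,o,b in [("scene","pics/scene0.png",(205,155,260,192)),("side","pics/s1.png",(295,135,362,185))]:
    im=cv2.imread(o); g=cv2.GaussianBlur(im,(3,3),0).mean(2)[b[1]:b[3],b[0]:b[2]]
    print(g[23 if n=="side" else 17].astype(int).tolist())
    m=((g>115)&(g<150)).astype(np.uint8); m=cv2.morphologyEx(m,cv2.MORPH_OPEN,np.ones((3,3),np.uint8))
    cs,_=cv2.findContours(m,cv2.RETR_EXTERNAL,cv2.CHAIN_APPROX_NONE)
    for c in cs:
        if cv2.contourArea(c)>200:
            c=cv2.convexHull(c)
            w=cast(n,c[:,0]+np.array(b[:2]),.059)[:,:2]
            print(n,cv2.contourArea(c),cv2.boundingRect(c),cv2.minEnclosingCircle((w*1000).astype(np.float32)), cv2.fitEllipse((w*1000).astype(np.float32)))
E
```

```text
wrist slot [[ 0.4288 -0.3306  0.07  ]
 [ 0.547  -0.0505  0.07  ]
 [ 0.6032 -0.0707  0.07  ]
 [ 0.4828 -0.3606  0.07  ]] [ 0.5155 -0.2031  0.07  ]
[164, 164, 164, 164, 164, 164, 164, 164, 164, 165, 164, 164, 156, 141, 133, 133, 132, 132, 132, 133, 134, 134, 133, 133, 133, 134, 135, 135, 135, 135, 135, 135, 135, 134, 134, 134, 134, 133, 134, 134, 129, 127, 137, 153, 161, 164, 164, 164, 164, 164, 163, 162, 161, 159, 153]
scene 307.5 (13, 9, 30, 14) ((527.6824951171875, 252.0223846435547), 48.57879638671875) ((529.0720825195312, 254.3551025390625), (87.88672637939453, 94.01549530029297), 60.82743835449219)
[42, 42, 41, 41, 40, 39, 44, 54, 52, 40, 37, 36, 37, 59, 92, 116, 143, 158, 158, 158, 157, 157, 157, 157, 157, 157, 158, 157, 157, 157, 156, 156, 156, 155, 154, 154, 155, 156, 156, 156, 157, 157, 156, 156, 156, 156, 156, 156, 155, 157, 172, 192, 200, 199, 199, 199, 199, 199, 199, 195, 186, 158, 112, 102, 149, 191, 199]
```

```bash
python3 - <<'E'
from h import *
im=cv2.imread("pics/s1.png");b=(300,138,362,182); g=cv2.GaussianBlur(im,(3,3),0).mean(2)[b[1]:b[3],b[0]:b[2]]
m=((g>145)&(g<175)).astype(np.uint8); m=cv2.morphologyEx(m,cv2.MORPH_OPEN,np.ones((3,3),np.uint8))
cs,_=cv2.findContours(m,cv2.RETR_EXTERNAL,cv2.CHAIN_APPROX_NONE)
for c in cs:
    if cv2.contourArea(c)>200:
        c=cv2.convexHull(c); w=(cast("side",c[:,0]+np.array(b[:2]),.059)[:,:2]*1000).astype(np.float32)
        print(cv2.boundingRect(c),cv2.minEnclosingCircle(w),cv2.fitEllipse(w))
E
python3 -m pendant '[{"travel":[0.03,0,0]},{"travel":[0.07,0,0]},{"travel":[0.11,0,0]},{"travel":[0.13,0,0]},{"travel":[0.14,0,0]},{"travel":[0.15,0,0]}]' 1 3
```

```text
(11, 9, 35, 22) ((527.792724609375, 249.4228057861328), 45.98954391479492) ((527.1802978515625, 248.80735778808594), (86.12164306640625, 90.29649353027344), 92.94467163085938)schema error: expected keys travel, twist
```

```bash
python3 -m pendant '[{"travel":[0.03,0,0],"twist":0},{"travel":[0.07,0,0],"twist":0},{"travel":[0.11,0,0],"twist":0},{"travel":[0.13,0,0],"twist":0},{"travel":[0.14,0,0],"twist":0},{"travel":[0.15,0,0],"twist":0}]' 1 3; python3 -m pendant '[{"travel":[0.008,0,0],"twist":0},{"travel":[0.016,0,0],"twist":0},{"travel":[0.024,0,0],"twist":0},{"travel":[0.03,0,0],"twist":0}]'
```

```text
time: 2.2
position: [0.5432, -0.1419, 0.0717]
tool_rot: [-0.907, 1.374, 0.907]
ft_force: [-0.5, 0.7, 0.3]
grip_width: 0.999
time: 2.7
position: [0.5431, -0.1419, 0.0413]
tool_rot: [-0.907, 1.374, 0.908]
ft_force: [0.2, 0.1, 0.5]
grip_width: 1.003
```

```bash
python3 - <<'E'
from h import *
s=ctrl.get_state();print(s['position'],s['ft_force'],s['grip_width'])
im=ctrl.get_image("wrist"); cv2.imwrite("pics/w2.png",im[:,:,::-1])
E
```

```text
[ 0.54310872 -0.14186995  0.041264  ] [0.2111373  0.08067079 0.49262035] 1.0026010807908137
```

View pics/w2.png

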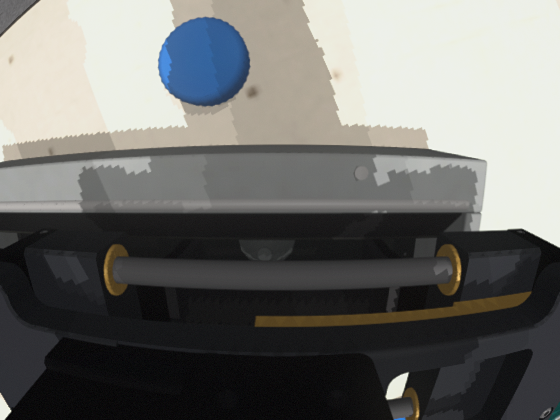

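The flaps open and the fingers pass through with under 1 N. A pale disc at (265,250) between the fingers may be a weight's tip. I'll go down slowly.

```bash
python3 -m pendant '[{"travel":[0.007,0,-0.001],"twist":0},{"travel":[0.014,0,-0.001],"twist":0},{"travel":[0.021,0,-0.001],"twist":0},{"travel":[0.026,0,-0.001],"twist":0},{"travel":[0.029,0,-0.001],"twist":0}]' ; python3 -m pendant '[{"travel":[0,0,0],"twist":0},{"travel":[0,0,0],"twist":0},{"travel":[0,0,0],"twist":0},{"travel":[0,0,0],"twist":0}]' 0 3;  python3 -m pendant '[{"travel":[0,0,0],"twist":0},{"travel":[0,0,0],"twist":0},{"travel":[0,0,0],"twist":0},{"travel":[0,0,0],"twist":0}]' -1 3
```

```text
time: 3.38
position: [0.5419, -0.1425, 0.011]
tool_rot: [-0.906, 1.375, 0.909]
ft_force: [-0.8, 0.0, 0.3]
grip_width: 1.004
time: 3.88
position: [0.5421, -0.1426, 0.0112]
tool_rot: [-0.906, 1.375, 0.909]
ft_force: [0.5, 0.1, -0.0]
grip_width: 0.632
time: 4.38
position: [0.5418, -0.1433, 0.0112]
tool_rot: [-0.906, 1.376, 0.908]
ft_force: [-1.4, -3.2, 1.0]
grip_width: 0.384
```

```bash
python3 -m pendant '[{"travel":[0,0,0],"twist":0},{"travel":[0,0,0],"twist":0},{"travel":[0,0,0],"twist":0}]' -1 3
```

```text
time: 4.75
position: [0.5419, -0.1433, 0.0112]
tool_rot: [-0.906, 1.376, 0.908]
ft_force: [-1.2, -3.6, 1.4]
grip_width: 0.383
```

```bash
python3 - <<'E'
from h import *
s=ctrl.get_state();print(s['position'],s['ft_force'],s['grip_width'],s['torque'])
im=ctrl.get_image("wrist"); cv2.imwrite("pics/w3.png",im[:,:,::-1])
E
```

```text
[ 0.54189209 -0.14328309  0.01122206] [-1.15865933 -3.62602208  1.42293327] 0.38286197715118997 [-0.65589634  0.21649898 -0.03008032]
```

View pics/w3.png

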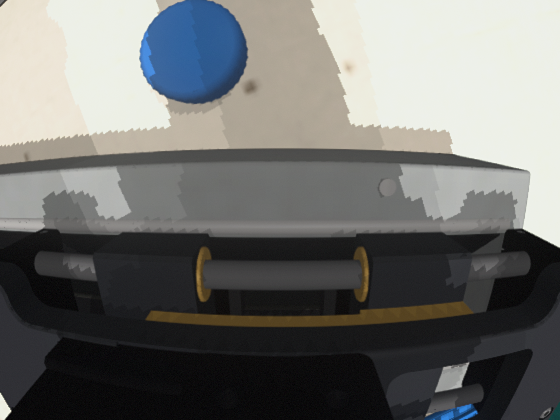

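Width of 33.3 mm suggests the tall foot, since the short one would give about 28 mm at this height. But a one-finger stall at 3 N can't be ruled out, so I'll squeeze a bit harder.

```bash
python3 -m pendant '[{"travel":[0,0,0],"twist":0},{"travel":[0,0,0],"twist":0},{"travel":[0,0,0],"twist":0},{"travel":[0,0,0],"twist":0}]' -1 9;  python3 -m pendant '[{"travel":[0,0,0],"twist":0},{"travel":[0,0,0],"twist":0}]' -1 15
```

```text
time: 5.3
position: [0.5419, -0.1433, 0.0112]
tool_rot: [-0.906, 1.376, 0.908]
ft_force: [-1.0, -3.8, 0.3]
grip_width: 0.378
time: 5.55
position: [0.5418, -0.1433, 0.0112]
tool_rot: [-0.906, 1.376, 0.908]
ft_force: [-0.9, -3.9, 1.9]
grip_width: 0.38
```

Width holds at 33 mm under 15 N, and the static side force of 3.9 N is above the short weight's maximum of 2.5 N. Both point to the tall weight. I'll regrip slightly lower, then lift a little to check the weight.

```bash
python3 -m pendant '[{"travel":[0,0,0],"twist":0},{"travel":[0,0,0],"twist":0},{"travel":[0.002,0,0],"twist":0},{"travel":[0.004,0,0],"twist":0}]' 0 15;  python3 -m pendant '[{"travel":[0,0,0],"twist":0},{"travel":[0,0,0],"twist":0},{"travel":[0,0,0],"twist":0},{"travel":[0,0,0],"twist":0},{"travel":[0,0,0],"twist":0}]' -1 30
```

```text
time: 6.05
position: [0.5421, -0.1428, 0.0071]
tool_rot: [-0.906, 1.375, 0.908]
ft_force: [-0.8, 0.6, -0.4]
grip_width: 0.498
time: 6.68
position: [0.5418, -0.1429, 0.0069]
tool_rot: [-0.906, 1.376, 0.908]
ft_force: [0.3, -1.0, -1.6]
grip_width: 0.376
```

```bash
python3 -m pendant '[{"travel":[-0.003,0,0],"twist":0},{"travel":[-0.006,0,0],"twist":0},{"travel":[-0.009,0,0],"twist":0},{"travel":[-0.012,0,0],"twist":0},{"travel":[-0.012,0,0],"twist":0}]'; python3 -m pendant '[{"travel":[-0.004,0,0],"twist":0},{"travel":[-0.008,0,0],"twist":0},{"travel":[-0.012,0,0],"twist":0},{"travel":[-0.016,0,0],"twist":0}]'
```

```text
time: 7.3
position: [0.5422, -0.143, 0.0193]
tool_rot: [-0.906, 1.375, 0.908]
ft_force: [-0.0, -0.5, -4.0]
grip_width: 0.374
time: 7.8
position: [0.5427, -0.1431, 0.036]
tool_rot: [-0.907, 1.374, 0.907]
ft_force: [-0.2, -0.5, -3.9]
grip_width: 0.377
```

```bash
python3 -m pendant '[{"travel":[-0.005,0,0],"twist":0},{"travel":[-0.010,0,0],"twist":0},{"travel":[-0.015,0,0],"twist":0},{"travel":[-0.020,0,0],"twist":0}]';python3 -m pendant '[{"travel":[-0.006,0,0],"twist":0},{"travel":[-0.012,0,0],"twist":0},{"travel":[-0.018,0,0],"twist":0},{"travel":[-0.024,0,0],"twist":0}]'; python3 -m pendant '[{"travel":[-0.015,0,0],"twist":0},{"travel":[-0.035,0,0],"twist":0},{"travel":[-0.06,0,0],"twist":0},{"travel":[-0.085,0,0],"twist":0},{"travel":[-0.1,0,0],"twist":0},{"travel":[-0.1,0,0],"twist":0}]'
python3 - <<'E'
from h import *
s=ctrl.get_state();print(s['position'],s['ft_force'],s['grip_width'],s['torque'])
for n in ["wrist","scene","side"]:
    im=ctrl.get_image(n); cv2.imwrite(f"pics/{n}4.png",im[:,:,::-1])
    p=proj(n,s['position'])[0].astype(int) if n!="wrist" else (280,270)
    p=np.clip(p,[90,70],[470,350])
    cv2.imwrite(f"pics/{n}4z.png",cv2.resize(im[p[1]-65:p[1]+65,p[0]-65:p[0]+65,::-1],(260,260),interpolation=cv2.INTER_CUBIC))
cv2.imwrite("pics/c4.png",np.hstack([cv2.imread(f"pics/{n}4z.png") for n in ["wrist","scene","side"]]))
E
```

```text
time: 8.3
position: [0.5429, -0.1431, 0.0565]
tool_rot: [-0.907, 1.374, 0.907]
ft_force: [-0.5, -0.2, -3.5]
grip_width: 0.38
time: 8.8
position: [0.5427, -0.1431, 0.0808]
tool_rot: [-0.907, 1.374, 0.907]
ft_force: [0.4, -0.5, -4.8]
grip_width: 0.373
time: 9.55
position: [0.5436, -0.1432, 0.1823]
tool_rot: [-0.908, 1.372, 0.905]
ft_force: [0.3, 1.1, -4.0]
grip_width: 0.379
[ 0.54362457 -0.14323865  0.18230823] [ 0.29513775  1.07625059 -3.98553576] 0.3788769035487649 [ 0.11372349 -0.0390795   0.00684609]
```

View pics/c4.png

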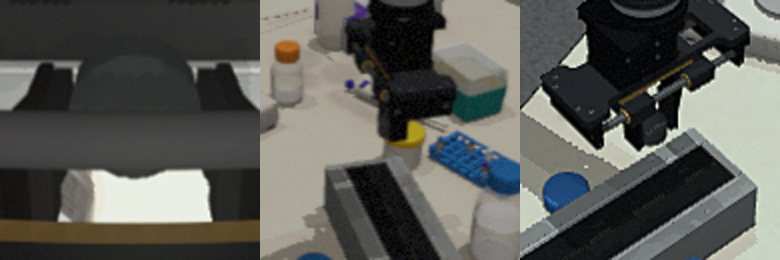

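The tall weight is held upright; the force reading is about 4–4.8 N. Next I'll measure its offset in the jaws and the cabinet clearance near the balance.

```bash
python3 - <<'E'
from h import *
s=ctrl.get_state()
im=cv2.imread("pics/wrist4.png")
print(im[200:310:1,282].mean(1).astype(int).tolist())
Rt=R.from_rotvec(s['tool_rot']).as_matrix()
for v in (288,290,292,294): print(v,((wrist_cast([[282,v]],.197,s)[0]-s['position'])@Rt).round(4))
print("cabinet base",cast("side",[[318,103],[380,120],[450,140]],0).round(3))
print("scene cab",cast("scene",[[155,158],[252,120]],0).round(3))
a=np.array(s['position']);t=np.array([.528,.251,a[2]])
print("delta tool",((t-a)@Rt).round(4))
E
```

```text
[36, 41, 37, 40, 40, 40, 43, 47, 47, 46, 46, 45, 46, 46, 44, 46, 44, 46, 44, 46, 46, 45, 43, 42, 40, 41, 43, 42, 41, 42, 40, 44, 47, 53, 56, 56, 55, 54, 55, 54, 56, 52, 52, 50, 49, 47, 48, 48, 48, 49, 49, 47, 49, 50, 50, 49, 48, 49, 49, 48, 48, 48, 54, 57, 59, 60, 62, 64, 66, 66, 69, 68, 71, 72, 73, 72, 74, 75, 74, 73, 74, 73, 71, 73, 72, 71, 69, 69, 65, 62, 57, 58, 56, 67, 148, 222, 233, 232, 233, 232, 232, 232, 232, 232, 231, 231, 232, 232, 232, 232]
288 [-0.0174 -0.0109 -0.0004]
290 [-0.0174 -0.012  -0.0004]
292 [-0.0174 -0.0132 -0.0004]
294 [-0.0174 -0.0144 -0.0004]
cabinet base [[0.371 0.536 0.   ]
 [0.574 0.542 0.   ]
 [0.788 0.545 0.   ]]
scene cab [[0.405 0.579 0.   ]
 [0.874 0.649 0.   ]]
delta tool [1.000e-04 1.676e-01 3.567e-01]
```

View pics/wrist4.png

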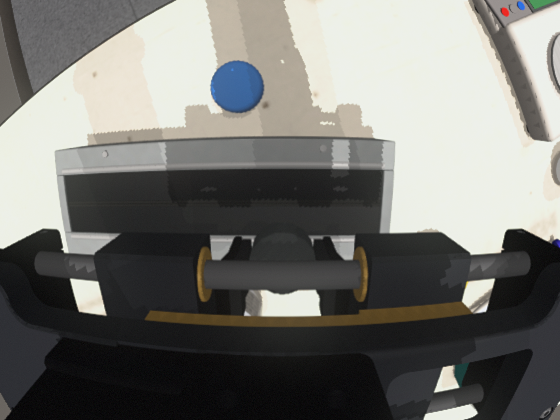

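```bash
python3 -m pendant '[{"travel":[0,0.007,0.014],"twist":0},{"travel":[0,0.02,0.043],"twist":0},{"travel":[0,0.04,0.087],"twist":0},{"travel":[0,0.063,0.137],"twist":0},{"travel":[0,0.087,0.188],"twist":0},{"travel":[0,0.11,0.239],"twist":0},{"travel":[0,0.132,0.286],"twist":0},{"travel":[0,0.15,0.325],"twist":0},{"travel":[0,0.161,0.348],"twist":0},{"travel":[0,0.165,0.357],"twist":0}]'
python3 -m pendant '[{"travel":[0,0,0],"twist":0}]'
python3 - <<'E'
from h import *
s=ctrl.get_state();Rt=R.from_rotvec(s['tool_rot']).as_matrix();a=np.array(s['position'])
print(a,s['ft_force'],s['joint_positions'],Rt.round(3)); print("to target",((np.array([.5304,.25,a[2]])-a)@Rt).round(4))
for n in ["wrist","scene","side"]:
    im=ctrl.get_image(n); cv2.imwrite(f"pics/{n}5.png",im[:,:,::-1])
E
```

```text
time: 10.95
position: [0.5286, 0.2533, 0.1789]
tool_rot: [-0.908, 1.376, 0.913]
ft_force: [-0.6, -0.1, -4.0]
grip_width: 0.377
time: 11.08
position: [0.5281, 0.2533, 0.1784]
tool_rot: [-0.909, 1.377, 0.914]
ft_force: [-0.6, -0.8, -4.6]
grip_width: 0.378
[0.52813113 0.25329274 0.17842282] [-0.61338321 -0.80014951 -4.55564318] [-0.15405323  0.23818866 -0.39068924  1.66024624  0.09119089  1.26655617
  0.60955254] [[-0.006 -0.922  0.388]
 [ 0.     0.388  0.922]
 [-1.     0.005 -0.002]]
to target [-0.     -0.0034 -0.0022]
```

View pics/wrist5.png

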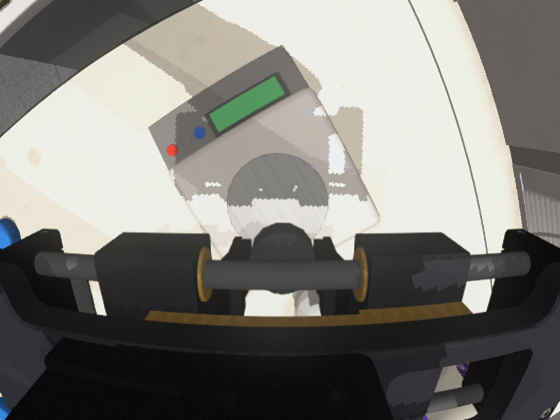

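View pics/scene5.png

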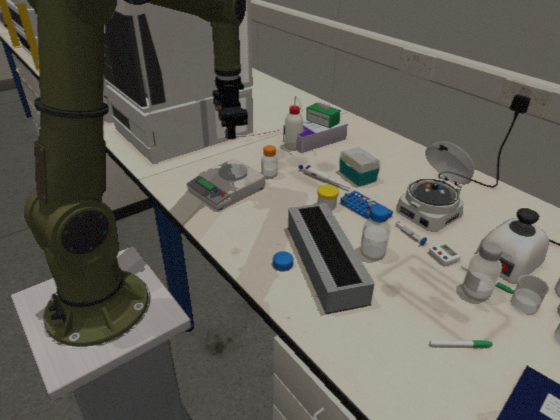

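The wrist view shows the pan below, spanning columns 226–329 with its top edge at row 152. I'll use this as a third estimate of the pan centre.

```bash
python3 - <<'E'
from h import *
s=ctrl.get_state();Rt=R.from_rotvec(s['tool_rot']).as_matrix();a=np.array(s['position'])
P=wrist_cast([[226,203],[329,203],[278,152.5],[242,169],[314,169]],.059,s)
A=np.c_[2*P[:,:2],np.ones(5)];x=np.linalg.lstsq(A,(P[:,:2]**2).sum(1),rcond=None)[0]
print(P.round(4),x[:2],np.sqrt(x[2]+x[0]**2+x[1]**2))
# weight near bottom edge row ~222
for v in (220,222,224): print(v,((wrist_cast([[282,v]],a[2]-.003,s)[0]-a)@Rt).round(4))
print(cv2.imread("pics/wrist5.png")[205:235,282].mean(1).astype(int))
E
```

```text
[[0.5076 0.205  0.059 ]
 [0.5437 0.2904 0.059 ]
 [0.4845 0.2659 0.059 ]
 [0.4853 0.2311 0.059 ]
 [0.51   0.2893 0.059 ]] [0.52768523 0.24702732] 0.046244145301859337
220 [ 0.0031  0.0189 -0.0005]
222 [ 0.0031  0.0178 -0.0005]
224 [ 0.0031  0.0167 -0.0005]
[228 228 226 226 226 225 226 225 225 223 222 222 222 223 222 224 224 176
  77  56  60  62  62  62  61  60  61  64  67  70]
```

```bash
python3 -m pendant '[{"travel":[0.01,-0.0015,-0.002],"twist":0},{"travel":[0.03,-0.0025,-0.0036],"twist":0},{"travel":[0.055,-0.0025,-0.0036],"twist":0},{"travel":[0.078,-0.0025,-0.0036],"twist":0},{"travel":[0.093,-0.0025,-0.0036],"twist":0},{"travel":[0.101,-0.0025,-0.0036],"twist":0},{"travel":[0.105,-0.0025,-0.0036],"twist":0},{"travel":[0.107,-0.0025,-0.0036],"twist":0},{"travel":[0.107,-0.0025,-0.0036],"twist":0}]'
python3 - <<'E'
from h import *
s=ctrl.get_state();Rt=R.from_rotvec(s['tool_rot']).as_matrix();a=np.array(s['position'])
print(a,s['ft_force'],Rt.round(4)); print("to target",((np.array([.529,.249,a[2]])-a)@Rt).round(4))
for n in ["side"]:
    im=ctrl.get_image(n); cv2.imwrite(f"pics/{n}6.png",im[:,:,::-1])
    cv2.imwrite(f"pics/{n}6z.png",cv2.resize(im[90:230,240:420,::-1],None,fx=4,fy=4,interpolation=cv2.INTER_CUBIC))
E
```

```text
time: 12.35
position: [0.5294, 0.2476, 0.0721]
tool_rot: [-0.907, 1.376, 0.911]
ft_force: [-0.4, -1.0, -3.2]
grip_width: 0.379
[0.52944214 0.24760826 0.07212585] [-0.44903131 -0.96483863 -3.22192658] [[-0.0043 -0.9206  0.3905]
 [ 0.      0.3905  0.9206]
 [-1.      0.004  -0.0017]]
to target [0.     0.001  0.0011]
```

View pics/side6z.png

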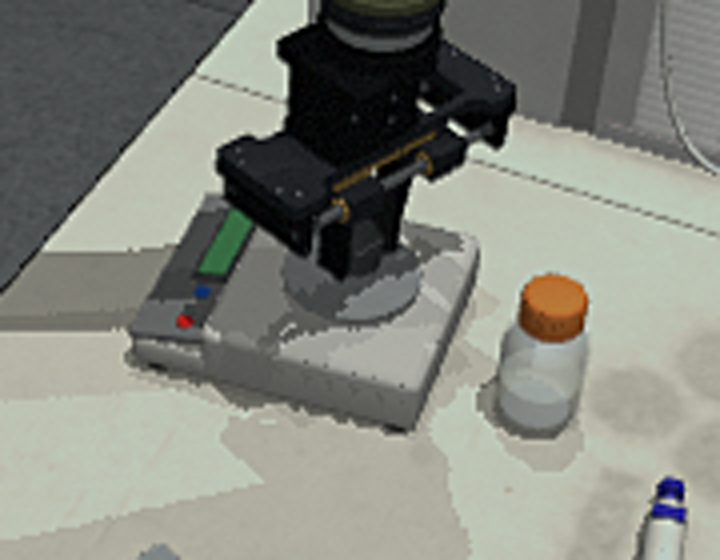

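The weight is over the pan, about 10 mm above it. I'll lower it slowly.

```bash
python3 -m pendant '[{"travel":[0.0015,0.001,0.001],"twist":0},{"travel":[0.003,0.001,0.001],"twist":0},{"travel":[0.0045,0.001,0.001],"twist":0},{"travel":[0.006,0.001,0.001],"twist":0},{"travel":[0.007,0.001,0.001],"twist":0},{"travel":[0.008,0.001,0.001],"twist":0}]'; python3 -m pendant '[{"travel":[0.0005,0,0],"twist":0},{"travel":[0.001,0,0],"twist":0}]'
```

```text
time: 13.15
position: [0.5289, 0.2489, 0.0641]
tool_rot: [-0.907, 1.376, 0.911]
ft_force: [-0.4, 0.4, -4.4]
grip_width: 0.38
time: 13.4
position: [0.5289, 0.2489, 0.0631]
tool_rot: [-0.907, 1.376, 0.911]
ft_force: [0.5, -0.2, -5.0]
grip_width: 0.373
```

```bash
for i in 1; do python3 -m pendant '[{"travel":[0.0004,0,0],"twist":0},{"travel":[0.0008,0,0],"twist":0}]'; python3 -m pendant '[{"travel":[0.0004,0,0],"twist":0},{"travel":[0.0008,0,0],"twist":0}]'; done
```

```text
time: 13.65
position: [0.5289, 0.2489, 0.0623]
tool_rot: [-0.907, 1.376, 0.911]
ft_force: [-0.8, 0.5, -3.9]
grip_width: 0.376
time: 13.9
position: [0.5289, 0.2489, 0.0619]
tool_rot: [-0.907, 1.376, 0.911]
ft_force: [-0.7, -0.7, 0.5]
grip_width: 0.379
```

Contact at TCP z = 0.062: the load went from −3.9 to +0.5 N. Releasing.

```bash
python3 -m pendant '[{"travel":[0,0,0],"twist":0},{"travel":[0,0,0],"twist":0}]' -0.1 3; python3 -m pendant '[{"travel":[0,0,0],"twist":0},{"travel":[0,0,0],"twist":0},{"travel":[0,0,0],"twist":0}]' 0.6;  python3 -m pendant '[{"travel":[-0.005,0,0],"twist":0},{"travel":[-0.015,0,0],"twist":0},{"travel":[-0.03,0,0],"twist":0},{"travel":[-0.06,0,0],"twist":0},{"travel":[-0.1,0,0],"twist":0},{"travel":[-0.13,0,0],"twist":0},{"travel":[-0.14,0,0],"twist":0}]'
```

```text
time: 14.15
position: [0.5297, 0.2494, 0.0627]
tool_rot: [-0.907, 1.374, 0.911]
ft_force: [0.6, -0.5, -0.0]
grip_width: 0.442
time: 14.52
position: [0.5297, 0.2493, 0.0627]
tool_rot: [-0.907, 1.374, 0.911]
ft_force: [0.2, 0.2, -0.3]
grip_width: 0.702
time: 15.4
position: [0.5312, 0.25, 0.206]
tool_rot: [-0.908, 1.369, 0.909]
ft_force: [-0.3, 0.3, 0.1]
grip_width: 0.8
```

```bash
python3 - <<'E'
from h import *
s=ctrl.get_state();print(s['time'],s['position'],s['ft_force'])
im=ctrl.get_image("side"); cv2.imwrite("pics/side7.png",im[:,:,::-1])
i2=ctrl.get_image("scene"); cv2.imwrite("pics/scene7.png",i2[:,:,::-1])
i3=ctrl.get_image("wrist"); cv2.imwrite("pics/wrist7.png",i3[:,:,::-1])
f=lambda a:cv2.resize(a[:,:,::-1],(400,400),interpolation=cv2.INTER_CUBIC)
cv2.imwrite("pics/c7.png",np.hstack([f(im[110:200,280:370]),f(i2[130:220,185:275])]))
E
```

```text
15.4 [0.53120077 0.25000312 0.20601036] [-0.29233656  0.25716409  0.10739428]
```

View pics/c7.png

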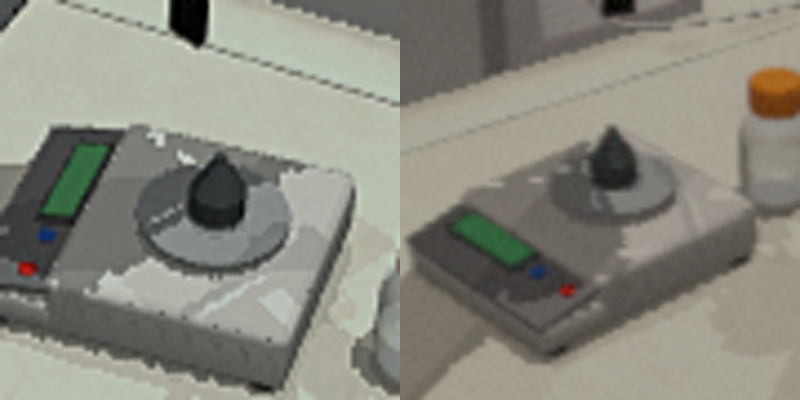

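View pics/side7.png

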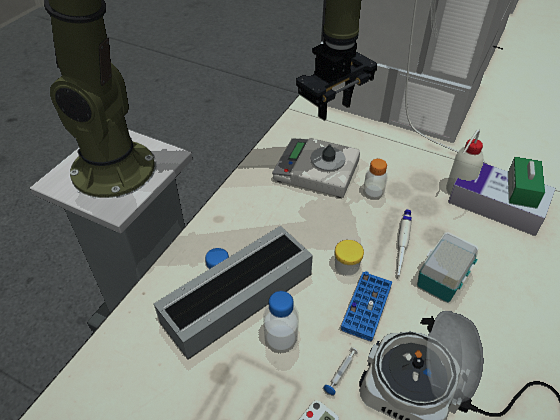

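View pics/wrist7.png

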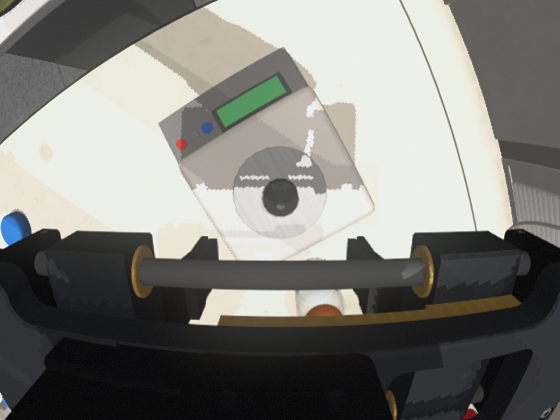

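```bash
python3 - <<'E'
from h import *
s=ctrl.get_state()
print(cast("side",[329.3,145.8],.101),cast("scene",[232.9,159],.101))
P=wrist_cast([[233,193],[327,193],[280,146.5],[247,160],[314,160]],.059,s)
A=np.c_[2*P[:,:2],np.ones(5)];x=np.linalg.lstsq(A,(P[:,:2]**2).sum(1),rcond=None)[0]
print("pan",x[:2]); print("tip",wrist_cast([[281,201]],.101,s))
im=cv2.imread("pics/wrist7.png").mean(2)[165:230,250:312]
m=(im<75).astype(np.uint8);k,l,st,ce=cv2.connectedComponentsWithStats(m);i=st[1:,4].argmax()+1
print(st[i],ce[i]+[250,165], wrist_cast(ce[i]+[250,165],.070,s))
E
```

```text
[[0.53024532 0.2445664  0.101     ]] [[0.53077617 0.25101547 0.101     ]]
pan [0.52482067 0.24876516]
tip [[0.52300154 0.25062227 0.101     ]]
[ 14  14  33  26 411] [279.32603406 191.50851582] [[0.52051098 0.24986396 0.07      ]]
```

The weight stands upright and centred to within about 4 mm in every view. The flaps are shut and the bystanders sit at the same pixels as before. Handing in.

```bash
python3 -c "
from bench import ctrl
print(ctrl.close_job())"
```

```text
the job is handed in; nothing more can be done
None
```

The tall weight now stands upright in the middle of the balance pan, and I handed the job in at about 15.5 s of the 64 s allowed. The short weight stays in the box; I never touched or looked at it.

- **Finding it:** I reached through the flaps at the first zone I tried, the box end nearer the balance, and closed the jaws low on the weight. Three readings said tall:
  - The jaws stopped at 33 mm; the short one would give about 28 mm at that height.
  - The side force was 3.9 N; the short one slides at no more than 2.5 N.
  - Once lifted, it hung at about 4–5 N.
- **Placing it:** I lowered it in sub-millimetre steps until the load came off the wrist, opened the jaws and backed away. The wrist force stayed at noise level during release.
- **Last checks:** The pictures show the weight upright. The scene and wrist views put it about 2–4 mm from the pan centre and the side view about 4–5 mm, roughly the spread between my pan estimates. The flaps are shut. By eye, the two bottles, the tub and the cap are where they were, and the robot touches nothing.

No check failed.

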